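# Clamp the sample carrier with the ball knob

### The job

Gently slide the sample carrier by its blue tab along its guide until it is fully home against the blue end stop. Then turn the red ball knob clockwise until the rubber foot comes down on the carrier and clamps it with about 12 N (3 mm of foot squeeze), without overtightening or ramming the carrier. Let go of everything and leave the other things on the bench alone.

Things in the scene. Friction and masses are not known exactly. Their poses are not given: they have to be found in the camera images.
- nest: Fixed aluminium base plate, 280 x 170 x 12 mm, with two low steel rails (inner faces 63 mm apart, tops 24 mm above the bench) and a blue end stop. Origin at bench height directly below the knob's axis; its x axis points along the guide, the way the carrier slides home (away from the robot); z up. The plate spans x -190 to +90 mm, the near face of the end stop is at x = +50 mm.
- clamp: Fixed black clamp bridge over the guide: posts at y = +-57 mm (16 mm wide, 30 mm deep), a beam 36 mm deep in x and 130 mm wide, from 60 to 80 mm above the bench, a steel collar 32 mm across on it up to 90 mm. Same origin and axes as the base plate. It carries the knob above and the clamping spindle below the beam.
- ball_center (a point): Centre of the red, smooth, slippery ball knob, 44 mm in diameter, 155 mm above the bench, on a 12 mm vertical steel shaft above the beam. Fingers that do not close across its widest part (the height of this point) slip off. It only turns, about the vertical; it does not rise or sink.
- knob (a joint): Turn of the ball knob in rad, growing clockwise seen from above, 0 to 2.6; starts at 0 to 0.3. Each rad lowers the spindle 8 mm; first touch to 12 N is 0.375 rad. Friction 0.16 N m; it stays where left. Once the foot bears, each N adds 0.008 N m against the turn (0.256 N m per rad). When held still, friction may act either way: judge the rise above free turning, not the total.
- carrier: Sample carrier: loose aluminium plate 175 (x) x 60 (y) x 10 mm, about 0.3 kg, lying between the rails, with an upright blue tab near its near end. Origin at the centre of its underside; x along the guide. It starts 25 to 50 mm short of home; home, its origin is at x = -37.5 mm of the base plate and its far edge touches the stop. Sliding it takes 1 to 3 N, more if pressed down or twisted.
- tab_center (a point): Centre of the carrier's upright blue grip tab: 30 mm (along the guide) x 14 mm (across) x 40 mm high, top 62 mm above the bench, 72.5 mm on the near side of the carrier's origin.
- centring_ring: Small loose steel ring, 28 mm across, 10 mm high, lying on the base plate beside the guide, near its near left corner; to be left alone. Origin under its centre.
- clamp_ring: Loose aluminium ring, 64 mm across, 18 mm high; to be left alone.
- blank_flange: Loose steel disc, 54 mm across, 10 mm high; to be left alone.
- jar: Loose jar, 52 mm across, 70 mm high; to be left alone.
- port_cap: Small loose blue cap, 22 mm across, 18 mm high; to be left alone.
- screwdriver: Screwdriver lying on the bench at the right; to be left alone.
- meter: Grey hand-held meter, 160 x 80 x 32 mm, lying at the left; to be left alone.
- spindle (a point): Where the spindle leaves the beam's underside, 60 mm up, on the knob's axis. Below hangs a black rubber foot, 22 mm across, sprung: from first touch each mm of further spindle travel adds 4 N. How high the foot is set on its spindle differs every time and is not measured: at the start it hangs 1.5 to 11 mm above the carrier's top face (which is 22 mm above the bench).
Mind the look-alikes: they are no part of the job. Leave any orange or yellow look-alike of the carrier alone.

How it is judged:
By the outcome, as a careful person would: the job done as asked, in the order asked, and still so for the second after the job is handed in, with the robot touching nothing.
It also fails if it takes over 72 s, if anything falls off the work surface, if the arm or the gripper's body presses on something with over 40 N, if the wrist force passes 120 N, or if a joint passes its speed limit or range.

### The arm

A 6-joint arm with a two-finger parallel gripper is mounted at the origin on the work surface. World frame = base frame: x ahead of the robot, y to its left, z up, the work surface at z = 0. Lengths are in mm, angles in rad, forces in N, time in s.
With the tool pointing down it reaches from about 400 to 925 mm from the base axis. Payload 3.4 kg.
Tool frame: the origin (TCP) lies midway between the tips of the shut fingers; the grasp point (between the pads) lies 19 mm behind it; z points along the fingers, y is the direction in which the jaws open and shut (so a half turn about z gives the same grasp; the last joint's range is limited). The gripper opens to 85 mm and grips with 20 to 120 N. Pads are 22 mm wide; open, the fingers measure 114 mm over their backs; the gripper's body (76 mm by 85 mm) begins 54 mm behind the grasp point. The pads swing forward as they close: fully open they stand 13 mm farther back than shut.
Start: joints at [-1.224, 0.307, 1.506, -0, 1.328, -0.073], TCP at [234.335, -525.089, 209.705] pointing down, gripper open.
Joint ranges: [-3.12, 3.12], [-1.05, 2.28], [0.14, 2.33], [-1.42, 4.57], [0.1, 2.73], [-2.68, 2.68]. Speed limits (rad/s): [2.57, 2.57, 3.14, 3.14, 3.14, 3.14].

### API

Orientations are given as a unit quaternion [x, y, z, w].
In Python, from station import ctrl gives the robot as it stands. The module is installed in compiled form; this text tells all that it offers.
- The arm moves only by the tool move_arm, never from a script. Its argument "increments" is text: rows parted by semicolons, each of 7 numbers parted by spaces: the opening in per cent of the stroke, from 0 (shut) to 100 (fully open), then the shift along the tool's x, y, z in mm, then the turn, a rotation vector about the tool's x, y, z in rad. A call has 1 to 10 rows; each row shifts and turns the pose as measured when the row begins, along the tool's axes as they then stand; what a row does not reach is not made up. A row lasts 1/10 s, in which the tool goes at most 50 mm and 8.59 degrees, less where a joint would pass 70% of its speed; a pose out of reach is approached as far as the arm can. A call with a gripper value outside its range is refused whole. The fingers move at their own pace and stop on an object; "force" is the grip in N (left out, the last holds). Time passes only in rows, so rows that do not move let the fingers close. It gives the time, the measured TCP pose, the force and the opening at its end, in the units of the state.
- ctrl.state(): the state, without advancing time (a new reading comes with each control period).
- ctrl.capture(name): name is "side" or "top"; returns the picture (420x560x3 uint8, red, green, blue); there is no depth.
- ctrl.camera_info(name): a dict with "mtx" (3x3 intrinsics, pixels), "dist" ([k1, k2, p1, p2, k3] as OpenCV has them; the pictures are not rectified), "rvec" (rotation vector, rad) and "tvec" (3), from world to camera coordinates, as OpenCV has them. Camera axes: x right, y down, z forward; pixel columns grow to the right and rows downward; lengths in mm; the calibration is good to about 2 mm. A picture is of the moment at which its call begins. camera_info takes no time and is no camera call.
- ctrl.finish_job(): hands the job in, once; it reports no verdict.
The state is a dict: "clock": time; "joint_positions": joint angles; "qvel": joint speeds; "joint_efforts": joint torques, N m; "ee_pos": TCP position; "tool_rot": TCP orientation; "force": force on the tool from outside, world axes, zero at the start; "moment": the same for the moment, N m; "grip_width": finger opening in mm.
Only numpy, scipy, OpenCV 4.12 (cv2) and the standard library are available. Lean on these libraries where they do the work, as an engineer would, in place of code of your own. Each camera call takes 0.05 s, during which the arm holds its last target.

## Working session

There is one attempt and no reset: what is moved stays moved. The work goes in short steps, Python scripts to look and compute and a tool call to move; the robot and the scene stay as the last step left them, time stands still between calls to the robot, and variables do not carry over. Pictures are saved under pics/ and viewed, and the job is handed in when it is done.

Besides the shell and the picture viewer there is one more tool, called after "Emit:" as a command line: name --argument value ..., lists and objects as JSON in quotes. move_arm: Moves the arm, as the interface text tells. Its arguments: {"type":"object","properties":{"increments":{"type":"string"},"force":{"type":"number"}},"required":["increments"]}

```bash
mkdir -p pics; python3 - <<'E'
from station import ctrl
import cv2
for n in ["side","top"]:
    im=ctrl.capture(n); cv2.imwrite(f"pics/{n}0.png",im[:,:,::-1])
    i=ctrl.camera_info(n); print(n,i)
print(ctrl.state())
E
```

```text
side {'mtx': array([[405.90516132,   0.        , 283.29722614],
       [  0.        , 405.90516132, 213.84631317],
       [  0.        ,   0.        ,   1.        ]]), 'dist': array([0.02762196, 0.        , 0.        , 0.        , 0.        ]), 'rvec': array([ 0.32621684, -2.7826081 ,  1.1708166 ]), 'tvec': array([ 562.73898242,  171.81368963, 1126.55532968])}
top {'mtx': array([[483.85221164,   0.        , 276.36457128],
       [  0.        , 483.85221164, 216.27750894],
       [  0.        ,   0.        ,   1.        ]]), 'dist': array([0.00734965, 0.        , 0.        , 0.        , 0.        ]), 'rvec': array([ 2.13310698, -2.13940446,  0.1566293 ]), 'tvec': array([  -8.08581075,  581.00237111, 1233.65778717])}
{'clock': 0.1, 'joint_positions': array([-1.22448668e+00,  3.07486588e-01,  1.50754333e+00,  4.27290325e-06,
        1.32840248e+00, -7.34976797e-02]), 'qvel': array([ 8.55902807e-04, -1.76805651e-03, -2.78073864e-03,  2.10508791e-03,
       -1.46943196e-03, -9.61591268e-06]), 'joint_efforts': array([ 5.01672403e-04, -4.58526635e+01, -2.52607369e+01, -8.08375557e-05,
        5.55061328e-03,  1.41074113e-05]), 'ee_pos': array([ 234.1143439 , -524.45082787,  208.8796196 ]), 'tool_rot': array([ 9.78050686e-01,  2.08365089e-01, -1.23033126e-04, -9.11610057e-04]), 'force': array([ 0.52014852,  0.35747994, -0.21680408]), 'moment': array([-0.04526038, -0.05450577,  0.04303348]), 'grip_width': 85.57435077436652}
```

View pics/side0.png

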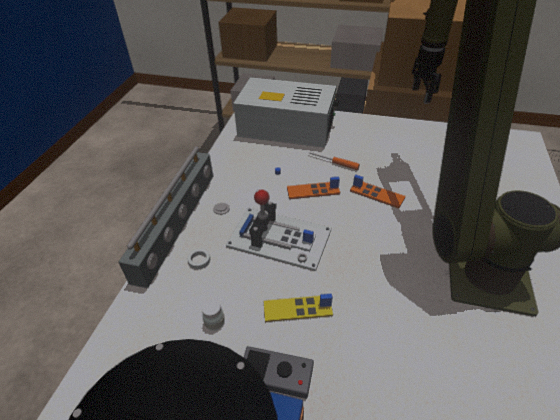

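View pics/top0.png

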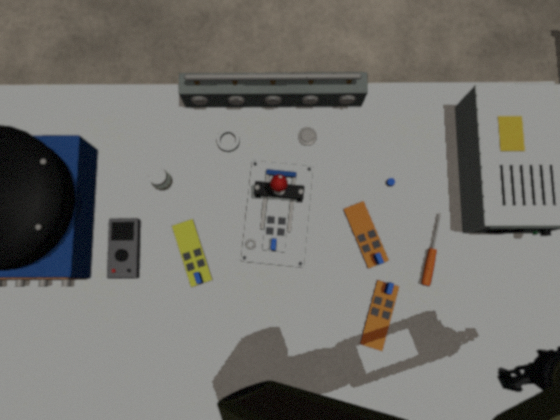

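Blue tab candidates in the top view are nest carrier (273,244), yellow look-alike (198,278), orange look-alikes (378,258) and (389,288), plus the port cap (390,182). The tab on the aluminium plate in the nest (273,244) fits the description. I'll check it in a crop.

```bash
cat > h.py <<'E'
import numpy as np, cv2
from station import ctrl
def cam(n):
    i=ctrl.camera_info(n); R=cv2.Rodrigues(i["rvec"])[0]; return i,R,np.array(i["tvec"]).ravel()
def ray(n,uv):
    i,R,t=cam(n); p=cv2.undistortPoints(np.array([[uv]],float),i["mtx"],i["dist"])[0,0]
    d=R.T@np.array([p[0],p[1],1]); return -R.T@t,d/np.linalg.norm(d)
def onz(n,uv,z):
    o,d=ray(n,uv); return o+d*(z-o[2])/d[2]
def tri(a,b):
    o1,d1=ray("top",a);o2,d2=ray("side",b)
    s=np.linalg.lstsq(np.c_[d1,-d2],o2-o1,rcond=None)[0]
    p,q=o1+d1*s[0],o2+d2*s[1]; return (p+q)/2,np.linalg.norm(p-q)
def proj(n,P):
    i,R,t=cam(n); return cv2.projectPoints(np.array(P,float).reshape(-1,3),i["rvec"],i["tvec"],i["mtx"],i["dist"])[0].reshape(-1,2)
def blobs(img,col):
    h=cv2.cvtColor(img,cv2.COLOR_RGB2HSV)
    m=cv2.inRange(h,(100,120,40),(130,255,255)) if col=="blue" else cv2.inRange(h,(0,150,60),(6,255,255))|cv2.inRange(h,(170,150,60),(180,255,255))
    n,l,s,c=cv2.connectedComponentsWithStats(m)
    return [(s[k].tolist(),c[k].round(2).tolist()) for k in range(1,n) if s[k][4]>12]
E
python3 - <<'E'
from h import *
for n,(x,y,w,h) in dict(side=(215,180,130,95),top=(230,150,100,125)).items():
    im=cv2.imread(f"pics/{n}0.png"); 
    for c in ["blue","red"]: print(n,c,blobs(im[:,:,::-1].copy(),c))
    cv2.imwrite(f"pics/{n}c.png",cv2.resize(im[y:y+h,x:x+w],None,fx=4.6,fy=4.6,interpolation=cv2.INTER_CUBIC))
E
```

```text
side blue [([0, 0, 133, 191, 16837], [53.06, 72.03]), ([275, 168, 5, 5, 17], [277.35, 169.53]), ([355, 175, 8, 5, 23], [358.35, 177.04]), ([331, 177, 8, 4, 22], [334.68, 178.23]), ([240, 215, 13, 18, 66], [245.98, 223.53]), ([304, 230, 9, 5, 33], [307.7, 232.18]), ([321, 294, 11, 7, 50], [325.9, 296.34]), ([270, 392, 32, 28, 634], [286.14, 406.75])]
side red [([255, 190, 13, 9, 81], [261.1, 194.38]), ([298, 380, 4, 5, 15], [299.6, 381.93])]
top blue [([35, 136, 46, 51, 973], [65.24, 151.2]), ([267, 170, 28, 7, 93], [280.82, 172.84]), ([387, 179, 7, 6, 36], [390.14, 181.61]), ([0, 216, 75, 61, 1546], [50.09, 260.07]), ([271, 239, 5, 11, 45], [273.0, 244.0]), ([375, 254, 8, 10, 51], [378.08, 258.24]), ([195, 273, 7, 10, 48], [197.81, 277.5]), ([385, 283, 8, 11, 56], [388.68, 287.8])]
top red [([270, 175, 17, 16, 184], [278.26, 183.25])]
```

View pics/topc.png

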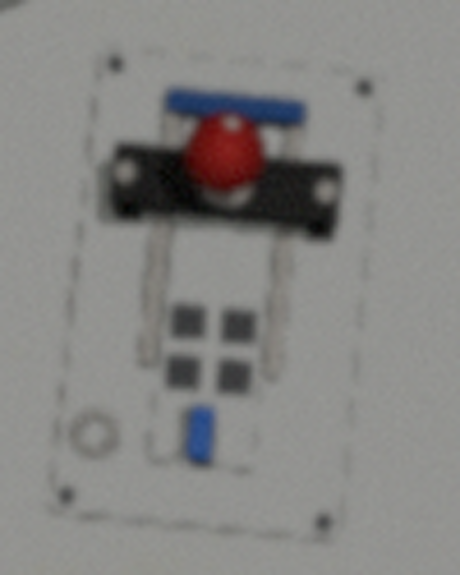

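View pics/sidec.png

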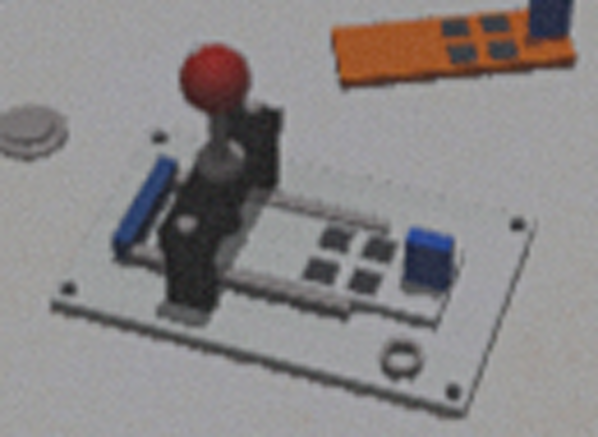

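The crops show the chosen tab at (273,244) top and (307,236) side, on the aluminium carrier in the nest. The ball is at (278.5,183) top and (261,196.5) side. The four plate screws are clear.

```bash
python3 - <<'E'
from h import *
f=lambda x,y:((x+.5)/4.6-.5+230,(y+.5)/4.6-.5+150)
g=lambda x,y:((x+.5)/4.6-.5+215,(y+.5)/4.6-.5+180)
ball,e=tri((278.6,182.7),g(214,78)); print("ball",ball,e, onz("top",(278.6,182.7),155),onz("side",g(214,78),155))
S=[onz("top",f(*p),12) for p in [(116,64),(364,88),(66,496),(323,522)]]
s=np.array(S); print(s.round(1)); print("c",s.mean(0))
Ss=np.array([onz("side",g(*p),12) for p in [(68,288),(159,137),(453,392),(517,224)]]);print(Ss.round(1),Ss.mean(0))
for q in (s,Ss):
    v=(q[0]+q[1]-q[2]-q[3]);w=(q[0]+q[2]-q[1]-q[3]);print("yaw",np.arctan2(v[1],v[0]),np.arctan2(-w[0],w[1]))
    a=np.arctan2(v[1],v[0]);u=np.array([np.cos(a),np.sin(a)]);print("axis from screws",q.mean(0)[:2]+50*u)
# tab top face
print("tab top", onz("top",(273.0,244.0),62))
print("tab side top face", onz("side",g(430,240),62))
# posts tops
P=[onz("top",f(*p),80) for p in [(126,170),(326,190)]];print(P)
E
```

```text
ball [646.51003002 -16.51256531 151.99085778] 1.6594244935273703 [646.66722376 -16.42727204 155.        ] [644.56475101 -13.21144851 155.        ]
[[733.8  49.6  12. ]
 [718.3 -98.9  12. ]
 [474.9  77.6  12. ]
 [459.4 -71.9  12. ]]
c [596.62480716 -10.90251337  12.        ]
[[732.   52.3  12. ]
 [716.4 -96.9  12. ]
 [473.   80.1  12. ]
 [457.8 -69.7  12. ]] [594.78741279  -8.53570347  12.        ]
yaw -0.10574234236872529 -0.10368013439992513
axis from screws [646.34553146 -16.17978306]
yaw -0.10589750812860314 -0.10275490275535391
axis from screws [644.50731763 -13.82068805]
tab top [505.84222643  -1.09145516  62.        ]
tab side top face [503.81926159   4.1696325   62.        ]
[array([653.79227393,  39.9921115 ,  80.        ]), array([641.79877967, -72.72520134,  80.        ])]
```

Nest yaw is about -0.105 rad and the knob axis is at about (645.5, -15). The tab is at about (505, 0.5), roughly 31 mm short of home. I'll travel at the present height first.

Emit:
move_arm --increments "100 36 -29 0 0 0 0;100 36 -29 0 0 0 0;100 36 -29 0 0 0 0;100 36 -29 0 0 0 0;100 36 -29 0 0 0 0;100 36 -29 0 0 0 0;100 36 -29 0 0 0 0;100 36 -29 0 0 0 0;100 36 -29 0 0 0 0;100 36 -29 0 0 0 0" --force 20

```text
clock: 1.1
ee_pos: [448.8, -104.3, 205.0]
tool_rot: [0.979, 0.202, -0.002, -0.002]
force: [1.5, -0.1, -0.1]
grip_width: 85.4
```

Emit:
move_arm --increments "100 0 0 0 0 0 0.131;100 0 0 0 0 0 0.131;100 0 0 0 0 0 0.131;100 0 0 0 0 0 0.131;100 0 0 0 0 0 0"

```text
clock: 1.6
ee_pos: [450.3, -95.0, 203.3]
tool_rot: [0.998, -0.061, -0.003, -0.003]
force: [-0.6, 0.1, 0.0]
grip_width: 85.5
```

```bash
cat >> h.py <<'E'
YAW=-0.105
def where(tgt=None,yaw=YAW):
    from scipy.spatial.transform import Rotation as Ro
    s=ctrl.state(); R=Ro.from_quat(s["tool_rot"]).as_matrix(); p=np.array(s["ee_pos"])
    print("t",s["clock"],"p",p.round(1),"yaw",np.arctan2(R[1,0],R[0,0]).round(4),"z",R[:,2].round(4),"F",np.round(s["force"],2),"M",np.round(s["moment"],3),"w",round(s["grip_width"],1),"q6",s["joint_positions"][5].round(3))
    if tgt is not None: print("shift in tool",(R.T@(np.array(tgt)-p)).round(1)); 
    d=R.T@np.array([0,0,-1]); print("tilt rotvec",np.cross(np.array([0,0,1]),d).round(4))
E
python3 -c "
from h import *
where((505,0.5,209))"
```

```text
t 1.6 p [450.3 -95.  203.3] yaw -0.1224 z [-0.0064  0.0063 -1.    ] F [-0.62  0.13  0.02] M [-0.019  0.047 -0.031] w 85.5 q6 1.389
shift in tool [  42.6 -101.5   -5.5]
tilt rotvec [-0.0055  0.0071  0.    ]
```

Emit:
move_arm --increments "100 14 -34 0 -0.005 0.007 -0.017;100 14 -34 0 0 0 0;100 14 -34 20 0 0 0;100 0 0 30 0 0 0;100 0 0 30 0 0 0;100 0 0 0 0 0 0"

```text
clock: 2.2
ee_pos: [506.6, 4.3, 121.5]
tool_rot: [0.999, -0.044, 0.002, 0.0]
force: [-0.5, 0.1, 0.5]
grip_width: 85.5
```

```bash
python3 - <<'E'
from h import *
where((505,0.5,32))
for n,(x,y,w,h) in dict(side=(215,150,130,125),top=(230,150,100,125)).items():
    im=ctrl.capture(n)[:,:,::-1]
    cv2.imwrite(f"pics/{n}1.png",cv2.resize(im[y:y+h,x:x+w],None,fx=4.6,fy=4.6,interpolation=cv2.INTER_CUBIC))
E
```

```text
t 2.2 p [506.6   4.3 121.5] yaw -0.0875 z [ 3.9e-03 -4.0e-04 -1.0e+00] F [-0.53  0.15  0.47] M [-0.019  0.042 -0.007] w 85.5 q6 1.583
shift in tool [-1.7  3.9 89.5]
tilt rotvec [ 0.0001 -0.0039  0.    ]
```

View pics/side1.png

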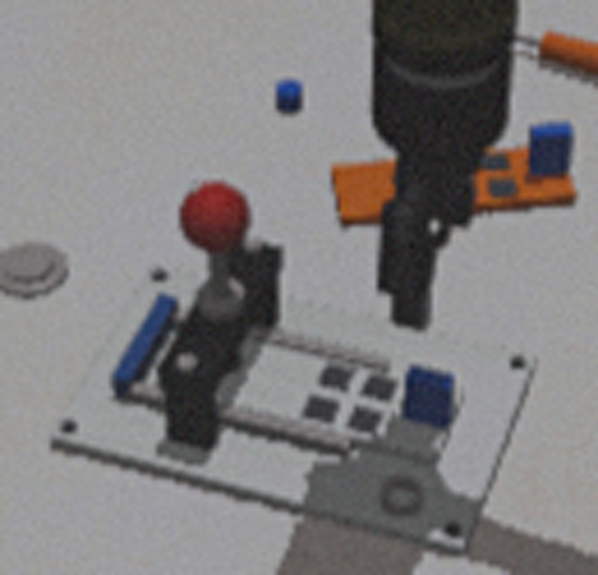

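The gripper hangs above the tab (near (430,395) in the crop), and the view is clear. I'll correct the offset and descend.

Emit:
move_arm --increments "100 -1.7 3.9 0 0 -0.004 0.017;100 0 0 25 0 0 0;100 0 0 25 0 0 0;100 0 0 20 0 0 0;100 0 0 0 0 0 0;100 0 0 0 0 0 0"

```text
clock: 2.9
ee_pos: [516.7, -4.8, 63.9]
tool_rot: [0.998, -0.055, 0.013, 0.001]
force: [-0.4, -0.5, 0.3]
grip_width: 85.4
```

```bash
python3 - <<'E'
from h import *
where((505,0.5,32))
for n,(x,y,w,h) in dict(side=(215,150,130,125),top=(230,150,100,125)).items():
    im=ctrl.capture(n)[:,:,::-1]
    cv2.imwrite(f"pics/{n}2.png",cv2.resize(im[y:y+h,x:x+w],None,fx=4.6,fy=4.6,interpolation=cv2.INTER_CUBIC))
E
```

```text
t 2.9 p [516.7  -4.8  63.9] yaw -0.1101 z [ 0.0262 -0.0034 -0.9996] F [-0.42 -0.45  0.28] M [ 0.016 -0.015 -0.001] w 85.4 q6 1.591
shift in tool [-13.1  -4.   31.6]
tilt rotvec [ 0.0005 -0.0265  0.    ]
```

View pics/side2.png

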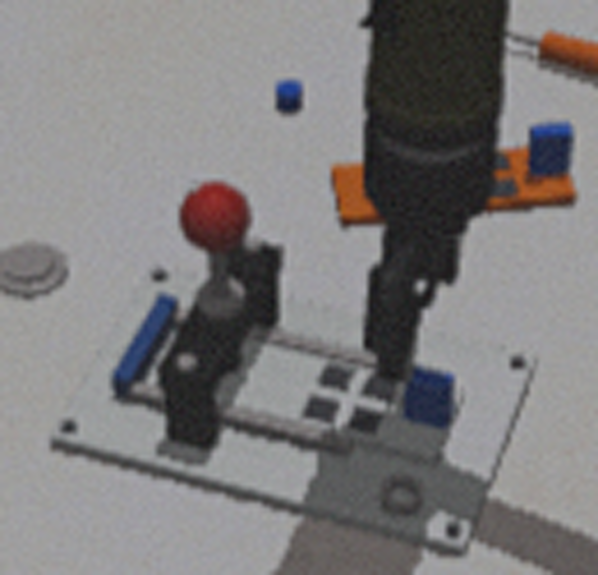

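View pics/top2.png

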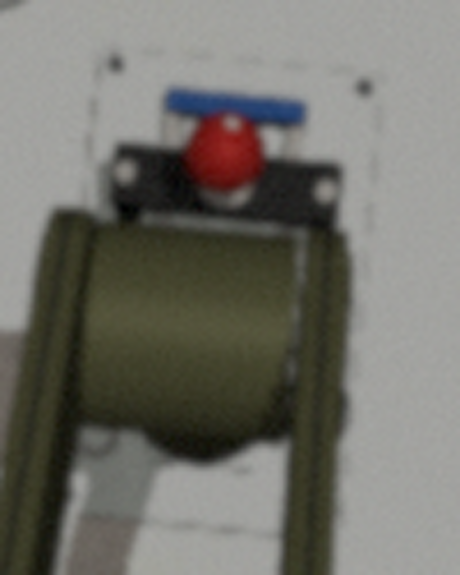

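The tool drifted about 12 mm forward while descending and is still above the tab top. I'll correct the offset before going lower.

Emit:
move_arm --increments "100 -6.5 -2 -2 0 -0.013 0;100 -6.5 -2 0 0 -0.013 0;100 0 0 0 0 0 0;100 0 0 0 0 0 0;100 0 0 0 0 0 0"

```text
clock: 3.5
ee_pos: [505.3, 1.2, 69.6]
tool_rot: [0.998, -0.055, 0.003, 0.0]
force: [-0.3, 0.5, 0.8]
grip_width: 85.8
```

```bash
python3 -c "
from h import *
where((505,0.5,32))"
```

```text
t 3.5 p [505.3   1.2  69.6] yaw -0.1097 z [ 5.e-03 -8.e-04 -1.e+00] F [-0.33  0.49  0.85] M [0.007 0.065 0.005] w 85.8 q6 1.6
shift in tool [-0.4  0.7 37.6]
tilt rotvec [ 0.0002 -0.0051  0.    ]
```

Emit:
move_arm --increments "100 0 0 8 0 -0.005 0;100 0 0 8 0 0 0;100 0 0 8 0 0 0;100 0 0 8 0 0 0;100 0 0 0 0 0 0;100 0 0 0 0 0 0"

```text
clock: 4.1
ee_pos: [504.6, 1.2, 33.4]
tool_rot: [0.998, -0.055, -0.001, 0.0]
force: [0.7, 0.1, 0.7]
grip_width: 85.4
```

```bash
python3 -c "
from h import *
where((505,0.5,32))"
```

```text
t 4.1 p [504.6   1.2  33.4] yaw -0.1096 z [-0.003 -0.    -1.   ] F [0.73 0.05 0.66] M [ 0.    -0.022  0.   ] w 85.4 q6 1.599
shift in tool [0.5 0.6 1.4]
tilt rotvec [ 0.0004  0.003  -0.    ]
```

Emit:
move_arm --increments "30 0 0 0 0 0 0;30 0 0 0 0 0 0;30 0 0 0 0 0 0;30 0 0 0 0 0 0;30 0 0 0 0 0 0;30 0 0 0 0 0 0"

```text
clock: 4.7
ee_pos: [505.4, 1.1, 34.2]
tool_rot: [0.998, -0.055, -0.001, 0.0]
force: [-0.8, -0.3, 0.2]
grip_width: 26.1
```

Emit:
move_arm --increments "10 0 0 0 0 0 0;10 0 0 0 0 0 0;10 0 0 0 0 0 0;10 0 0 0 0 0 0" --force 20

```text
clock: 5.1
ee_pos: [505.5, 1.0, 34.5]
tool_rot: [0.998, -0.055, -0.0, 0.0]
force: [0.3, -0.5, 0.3]
grip_width: 12.7
```

```bash
python3 - <<'E'
from h import *
where((505,0.5,32))
for n,(x,y,w,h) in dict(side=(215,150,130,125)).items():
    im=ctrl.capture(n)[:,:,::-1]
    cv2.imwrite(f"pics/{n}3.png",cv2.resize(im[y:y+h,x:x+w],None,fx=4.6,fy=4.6,interpolation=cv2.INTER_CUBIC))
E
```

```text
t 5.1 p [505.5   1.   34.5] yaw -0.1098 z [-7.e-04 -3.e-04 -1.e+00] F [ 0.25 -0.49  0.27] M [-0.075 -0.    -0.06 ] w 12.7 q6 1.6
shift in tool [-0.4  0.5  2.5]
tilt rotvec [ 0.0004  0.0006 -0.    ]
```

View pics/side3.png

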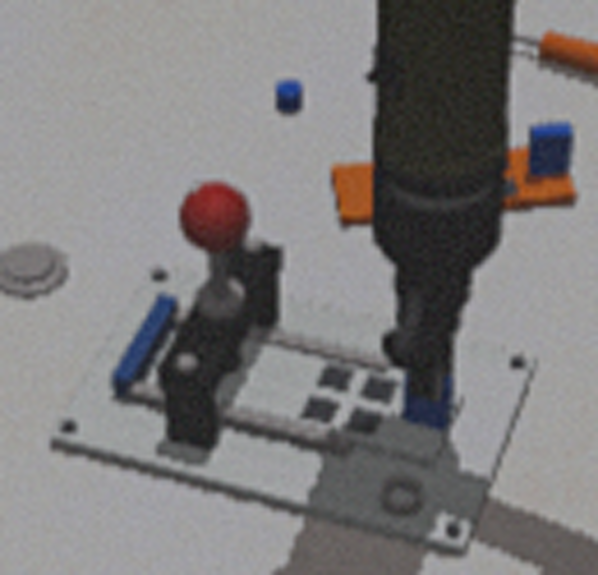

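The tab is held at 12.7 mm reported width. I'll slide it forward gently.

Emit:
move_arm --increments "10 2 0 0 0 0 0;10 3 0 0 0 0 0;10 3 0 0 0 0 0;10 3 0 0 0 0 0"

```text
clock: 5.55
ee_pos: [513.5, 0.2, 34.5]
tool_rot: [0.998, -0.055, -0.003, 0.0]
force: [-2.2, 1.7, 2.8]
grip_width: 13.0
```

```bash
python3 -c "
from h import *
where((536,-3.5,33.5))"
```

```text
t 5.55 p [5.135e+02 2.000e-01 3.450e+01] yaw -0.1095 z [-6.6e-03  2.0e-04 -1.0e+00] F [-2.17  1.67  2.75] M [ 0.01   0.327 -0.011] w 13.0 q6 1.599
shift in tool [22.7  1.2  0.8]
tilt rotvec [ 0.0005  0.0066 -0.    ]
```

Emit:
move_arm --increments "10 2.5 0 0 0 0.003 0;10 2.5 0 0 0 0.003 0;10 2.5 0 0 0 0 0;10 2.5 0 0 0 0 0;10 2.5 0 0 0 0 0"

```text
clock: 6.05
ee_pos: [526.8, -1.3, 34.5]
tool_rot: [0.999, -0.055, -0.0, 0.0]
force: [-2.2, 0.2, 4.4]
grip_width: 13.0
```

```bash
python3 -c "
from h import *
where((536,-3.5,33.5))"
```

```text
t 6.05 p [526.8  -1.3  34.5] yaw -0.1094 z [-1.e-03 -4.e-04 -1.e+00] F [-2.19  0.24  4.42] M [ 0.023  0.462 -0.03 ] w 13.0 q6 1.598
shift in tool [9.4 1.2 0.9]
tilt rotvec [ 0.0005  0.001  -0.    ]
```

Emit:
move_arm --increments "10 1 0 -0.2 0 0 0;10 1 0 0 0 0 0;10 1 0 0 0 0 0;10 1 0 0 0 0 0"

```text
clock: 6.45
ee_pos: [531.5, -1.8, 34.4]
tool_rot: [0.999, -0.055, -0.0, 0.0]
force: [-2.8, 0.6, 3.1]
grip_width: 13.1
```

Emit:
move_arm --increments "10 1 0 0 0 0 0;10 1 0 0 0 0 0"

```text
clock: 6.65
ee_pos: [533.6, -2.0, 34.5]
tool_rot: [0.999, -0.055, -0.0, 0.0]
force: [-2.7, 0.6, 2.2]
grip_width: 13.2
```

Emit:
move_arm --increments "10 0.8 0 0 0 0 0;10 0.8 0 0 0 0 0"

```text
clock: 6.85
ee_pos: [534.9, -2.2, 34.5]
tool_rot: [0.999, -0.055, -0.001, 0.0]
force: [-4.8, 0.6, 4.8]
grip_width: 13.1
```

Emit:
move_arm --increments "10 0.8 0 0 0 0 0"

```text
clock: 6.95
ee_pos: [534.9, -2.1, 34.4]
tool_rot: [0.999, -0.055, -0.002, 0.0]
force: [-4.7, 0.6, 5.4]
grip_width: 12.9
```

Emit:
move_arm --increments "10 0.8 0 0 0 0 0"

```text
clock: 7.05
ee_pos: [534.8, -2.2, 34.4]
tool_rot: [0.999, -0.055, -0.002, 0.0]
force: [-4.1, -0.3, 4.5]
grip_width: 12.8
```

Emit:
move_arm --increments "10 0.8 0 0 0 0 0"

```text
clock: 7.15
ee_pos: [534.8, -2.1, 34.4]
tool_rot: [0.998, -0.055, -0.003, 0.0]
force: [-5.4, 0.9, 4.2]
grip_width: 12.8
```

It stopped firmly at x = 534.9 (expected about 536). I'll confirm with a slightly larger push.

Emit:
move_arm --increments "10 1.5 0 0 0 0.003 0;10 1.5 0 0 0 0 0"

```text
clock: 7.35
ee_pos: [534.7, -2.1, 34.4]
tool_rot: [0.998, -0.055, -0.004, 0.0]
force: [-5.1, -0.2, 6.4]
grip_width: 12.9
```

```bash
python3 - <<'E'
from h import *
where((536,-3.5,33.5))
im=ctrl.capture("side")[:,:,::-1]; x,y,w,h=215,170,130,100
cv2.imwrite(f"pics/side4.png",cv2.resize(im[y:y+h,x:x+w],None,fx=6,fy=6,interpolation=cv2.INTER_CUBIC))
E
```

```text
t 7.35 p [534.7  -2.1  34.4] yaw -0.1094 z [-8.7e-03  3.0e-04 -1.0e+00] F [-5.14 -0.15  6.42] M [0.132 0.972 0.013] w 12.9 q6 1.598
shift in tool [1.4 1.2 0.9]
tilt rotvec [ 0.0006  0.0087 -0.    ]
```

View pics/side4.png

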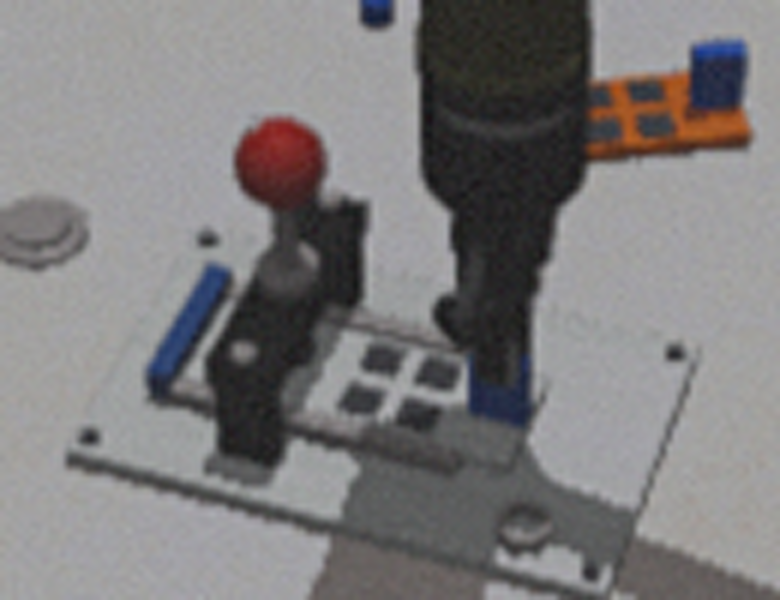

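Emit:
move_arm --increments "10 1.5 0 -0.5 0 0.009 0;10 2 0 -0.3 0 0.004 0;10 2 0 0 0 0 0"

```text
clock: 7.7
ee_pos: [534.8, -2.3, 34.4]
tool_rot: [0.999, -0.055, -0.003, 0.0]
force: [-8.1, 0.7, 10.0]
grip_width: 13.4
```

```bash
python3 - <<'E'
from h import *
where((536,-3.5,33.5))
E
```

```text
t 7.7 p [534.8  -2.3  34.4] yaw -0.1092 z [-5.4e-03 -4.0e-04 -1.0e+00] F [-8.13  0.71  9.97] M [ 0.142  1.23  -0.003] w 13.4 q6 1.598
shift in tool [1.3 1.1 0.9]
tilt rotvec [ 0.0009  0.0054 -0.    ]
```

At 8 N there is no motion, so it is home. I'll relax, release and rise.

Emit:
move_arm --increments "10 0 0 0 0 0 0;10 0 0 0 0 0 0;60 0 0 0 0 0 0;60 0 0 0 0 0 0;60 0 0 0 0 0 0"

```text
clock: 8.2
ee_pos: [539.1, -2.7, 34.7]
tool_rot: [0.999, -0.055, 0.001, 0.0]
force: [-0.4, 0.3, -1.0]
grip_width: 51.4
```

Emit:
move_arm --increments "60 0 0 -20 0 0 0;60 0 0 -30 0 0 0;100 0 0 -40 0 0 0;100 0 0 -40 0 0 0;100 0 0 -40 0 0 0;100 0 0 0 0 0 0;100 0 0 0 0 0 0"

```text
clock: 8.9
ee_pos: [543.1, -3.0, 210.5]
tool_rot: [0.998, -0.055, 0.004, 0.001]
force: [-0.3, 0.6, -0.6]
grip_width: 85.0
```

```bash
python3 - <<'E'
from h import *
where((645.5,-15,220))
im=ctrl.capture("side")[:,:,::-1]; x,y,w,h=215,170,130,100
cv2.imwrite(f"pics/side5.png",cv2.resize(im[y:y+h,x:x+w],None,fx=6,fy=6,interpolation=cv2.INTER_CUBIC))
print([b for b in blobs(im[:,:,::-1].copy(),"blue") if 300>b[1][0]>235 or 280<b[1][0]<320])
u=np.array([np.cos(-.105),np.sin(-.105)]);v=np.array([-u[1],u[0]])
# carrier near edge corners expected if home (top face z22), axis from side view
for A in [(644.5,-13.6)]:
    for a,b,z in [(-125,-30,22),(-125,30,22),(-125,-7,62),(-95,-7,62),(-95,7,62),(-125,7,62)]:
        P=np.array(A)+a*u+b*v; q=proj("side",[*P,z])[0]; print((a,b,z),q.round(1),((q-[x,y]+.5)*6-.5).round(0))
E
```

```text
t 8.9 p [543.1  -3.  210.5] yaw -0.1096 z [ 0.0079 -0.0015 -1.    ] F [-0.27  0.58 -0.58] M [-0.018  0.039  0.029] w 85.0 q6 1.598
shift in tool [103.2   0.7  -8.7]
tilt rotvec [ 0.0006 -0.008   0.    ]
[([275, 168, 5, 6, 20], [277.3, 169.9]), ([240, 215, 13, 18, 68], [246.06, 223.38]), ([294, 228, 9, 7, 33], [298.03, 230.48]), ([270, 393, 33, 27, 631], [286.25, 406.79])]
(-125, -30, 22) [305.6 232. ] [546. 375.]
(-125, 30, 22) [299.4 246.2] [509. 460.]
(-125, -7, 62) [303.6 228.1] [534. 351.]
(-95, -7, 62) [293.8 225.7] [475. 336.]
(-95, 7, 62) [292.3 228.9] [466. 356.]
(-125, 7, 62) [302.1 231.4] [525. 371.]
```

View pics/side5.png

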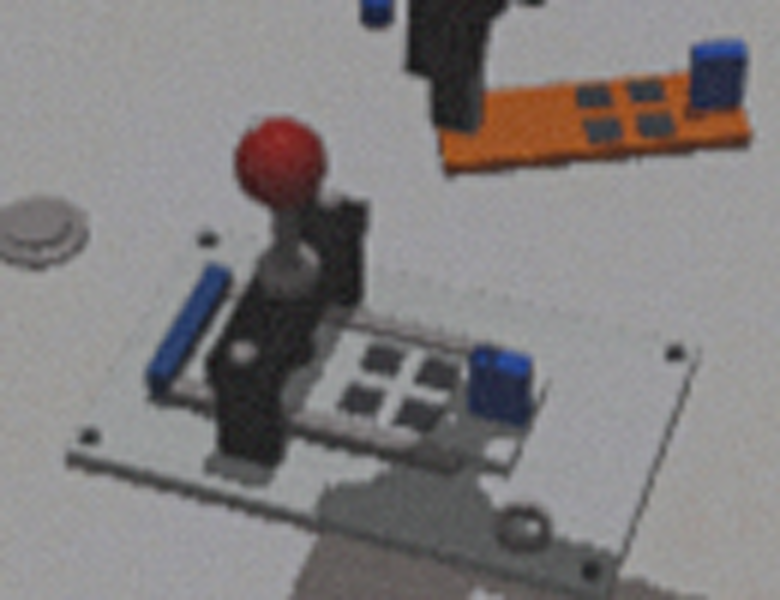

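Projected home-position corners (tab (475,336), (466,356), (525,371)) fall on the tab seen in the picture, so the carrier is home to about 1 mm. Next is the ball. I'll move over it and wind the wrist back so there is room to turn clockwise.

Emit:
move_arm --increments "100 25 0 -6 0 -0.008 0;100 25 0 -4 0 0 0;100 25 0 0 0 0 0;100 16 0 0 0 0 0;100 0 0 0 0 0 0;100 0 0 0 0 0 0"

```text
clock: 9.55
ee_pos: [630.8, -12.8, 209.6]
tool_rot: [0.998, -0.055, -0.009, 0.0]
force: [-0.3, 0.4, -0.4]
grip_width: 85.4
```

Emit:
move_arm --increments "100 0 0 0 0 0 -0.14;100 0 0 0 0 0 -0.14;100 0 0 0 0 0 -0.14;100 0 0 0 0 0 -0.14;100 0 0 0 0 0 -0.14;100 0 0 0 0 0 -0.14;100 0 0 0 0 0 -0.14;100 0 0 0 0 0 -0.14;100 0 0 0 0 0 -0.14;100 0 0 0 0 0 -0.14"

```text
clock: 10.55
ee_pos: [612.1, -10.6, 200.6]
tool_rot: [0.781, 0.624, -0.016, -0.015]
force: [0.4, -0.1, -0.1]
grip_width: 85.2
```

Emit:
move_arm --increments "100 0 0 0 0 0 -0.13;100 0 0 0 0 0 -0.1;100 0 0 0 0 0 0;100 0 0 0 0 0 0"

```text
clock: 10.95
ee_pos: [605.3, -9.7, 198.2]
tool_rot: [0.701, 0.713, -0.016, -0.019]
force: [-0.3, -0.1, 0.3]
grip_width: 85.1
```

```bash
python3 - <<'E'
from h import *
where((645.5,-15,134))
E
```

```text
t 10.95 p [605.3  -9.7 198.2] yaw 1.5869 z [-0.0505  0.004  -0.9987] F [-0.29 -0.12  0.32] M [ 0.004 -0.031 -0.037] w 85.1 q6 -0.102
shift in tool [-6.3 43.3 62.1]
tilt rotvec [-0.0504 -0.0048  0.    ]
```

Emit:
move_arm --increments "100 -3 20 0 -0.025 -0.002 0;100 -3 21 0 -0.025 -0.002 0;100 0 0 0 0 0 0;100 0 0 0 0 0 0"

```text
clock: 11.35
ee_pos: [649.9, -15.6, 196.2]
tool_rot: [0.703, 0.711, 0.002, 0.001]
force: [-0.2, 1.0, 0.1]
grip_width: 85.3
```

```bash
python3 - <<'E'
from h import *
where((645.5,-15,134))
E
```

```text
t 11.35 p [649.9 -15.6 196.2] yaw 1.5826 z [ 4.3e-03  4.0e-04 -1.0e+00] F [-0.18  0.97  0.11] M [0.087 0.003 0.023] w 85.3 q6 -0.101
shift in tool [ 0.6 -4.7 62.1]
tilt rotvec [ 0.0043 -0.0003  0.    ]
```

Emit:
move_arm --increments "100 0.6 -4.5 0 0.004 0 0;100 0 0 12 0 0 0;100 0 0 12 0 0 0;100 0 0 12 0 0 0;100 0 0 0 0 0 0"

```text
clock: 11.85
ee_pos: [643.6, -14.8, 156.1]
tool_rot: [0.703, 0.711, -0.001, -0.001]
force: [-0.5, 0.2, -0.2]
grip_width: 85.5
```

```bash
python3 - <<'E'
from h import *
where((645.5,-15,134))
E
```

```text
t 11.85 p [643.6 -14.8 156.1] yaw 1.5821 z [-3.e-03  6.e-04 -1.e+00] F [-0.54  0.18 -0.22] M [ 0.023 -0.015  0.048] w 85.5 q6 -0.1
shift in tool [-0.2  2.  22.1]
tilt rotvec [-0.0029 -0.0006  0.    ]
```

Emit:
move_arm --increments "100 -0.2 2 7 -0.003 0 0;100 0 0 7 0 0 0;100 0 0 6 0 0 0;100 0 0 0 0 0 0"

```text
clock: 12.25
ee_pos: [645.2, -15.0, 133.4]
tool_rot: [0.703, 0.711, -0.0, -0.001]
force: [-0.4, 0.3, -0.3]
grip_width: 85.3
```

```bash
python3 - <<'E'
from h import *
where((645.5,-15,134))
for n,(x,y,w,h) in dict(side=(215,130,130,125),top=(230,130,100,125)).items():
    im=ctrl.capture(n)[:,:,::-1]
    cv2.imwrite(f"pics/{n}6.png",cv2.resize(im[y:y+h,x:x+w],None,fx=4.6,fy=4.6,interpolation=cv2.INTER_CUBIC))
E
```

```text
t 12.25 p [645.2 -15.  133.4] yaw 1.582 z [-1.2e-03  8.0e-04 -1.0e+00] F [-0.4   0.29 -0.33] M [ 0.078 -0.032 -0.013] w 85.3 q6 -0.1
shift in tool [-0.   0.3 -0.6]
tilt rotvec [-0.0012 -0.0008  0.    ]
```

View pics/side6.png

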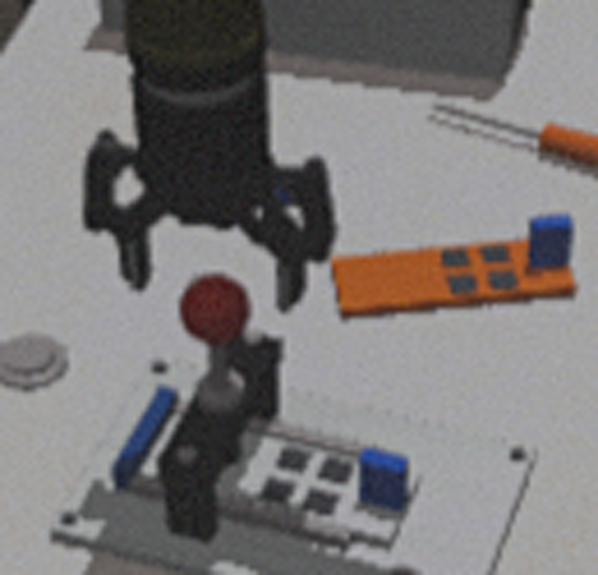

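```bash
python3 - <<'E'
from h import *
p=np.array([645.2,-15,0])
for dx in(-50,-42,0,42,50):
  for z in (133,146,155,165):
    q=proj("side",p+[dx,0,z])[0]; print(dx,z,((q-[215,130]+.5)*4.6-.5).round(0))
E
```

```text
-50 133 [294. 345.]
-50 146 [293. 329.]
-50 155 [293. 318.]
-50 165 [293. 306.]
-42 133 [281. 343.]
-42 146 [281. 327.]
-42 155 [280. 316.]
-42 165 [280. 304.]
0 133 [216. 332.]
0 146 [215. 317.]
0 155 [214. 306.]
0 165 [213. 294.]
42 133 [151. 322.]
42 146 [149. 307.]
42 155 [148. 296.]
42 165 [147. 284.]
50 133 [139. 320.]
50 146 [137. 305.]
50 155 [136. 294.]
50 165 [135. 282.]
```

View pics/top6.png

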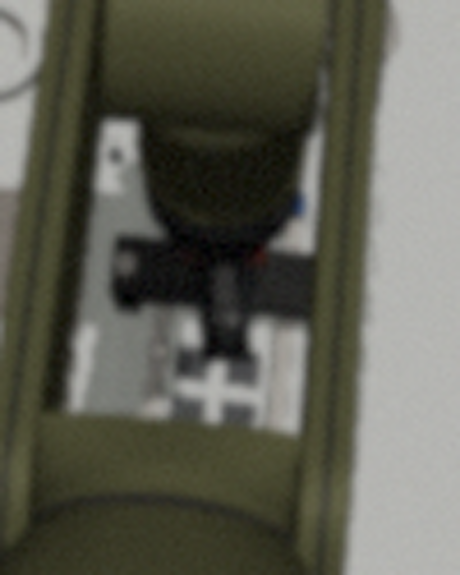

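```bash
python3 - <<'E'
from h import *
u=np.array([np.cos(-.105),np.sin(-.105)]);v=np.array([-u[1],u[0]]);A=np.array([534.7,-2.1])
for a in(-11,0,11):
 for b in (7,14):
  for z in (34,42,50):
    P=A+a*u+b*v; q=proj("side",[*P,z])[0]; print(a,b,z,((q-[215,170]+.5)*6-.5).round(0))
E
```

```text
-11 7 34 [517. 408.]
-11 7 42 [517. 397.]
-11 7 50 [518. 386.]
-11 14 34 [513. 418.]
-11 14 42 [513. 407.]
-11 14 50 [513. 396.]
0 7 34 [496. 403.]
0 7 42 [496. 392.]
0 7 50 [496. 380.]
0 14 34 [491. 413.]
0 14 42 [491. 402.]
0 14 50 [492. 390.]
11 7 34 [475. 397.]
11 7 42 [475. 386.]
11 7 50 [475. 375.]
11 14 34 [470. 407.]
11 14 42 [470. 396.]
11 14 50 [470. 385.]
```

```bash
python3 - <<'E'
from h import *
im=ctrl.capture("side")[:,:,::-1]; x,y,w,h=230,155,60,48
c=im[y:y+h,x:x+w]; c=np.clip(c.astype(float)*1.8,0,255).astype(np.uint8)
c=cv2.resize(c,None,fx=12,fy=12,interpolation=cv2.INTER_CUBIC)
for dx in (-42,42):
  for z in (133,146,155,165):
    q=proj("side",[645.2+dx,-15,z])[0]; q=((q-[x,y]+.5)*12-.5).astype(int); cv2.circle(c,tuple(int(k) for k in q),4,(0,255,0),-1)
cv2.imwrite("pics/side7.png",c)
E
```

```text
(no output)
```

View pics/side7.png

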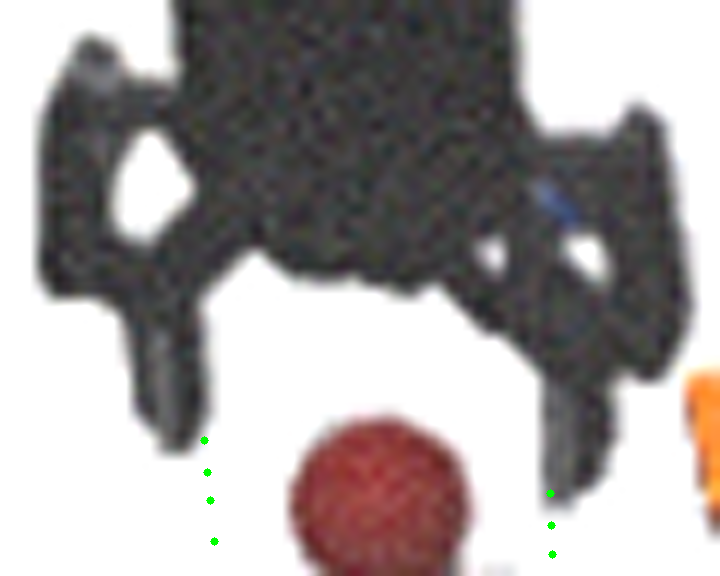

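The side view shows the open fingertips at about z = 163 by the calibration. The stated geometry puts them at 146, so the fingers sit about 15 mm higher than the reported TCP implies (the tab view agrees). I'll go lower and recheck.

Emit:
move_arm --increments "100 0 0 6 0 0 0;100 0 0 6 0 0 0;100 0 0 0 0 0 0;100 0 0 0 0 0 0"

```text
clock: 12.8
ee_pos: [647.1, -15.1, 123.0]
tool_rot: [0.703, 0.711, 0.001, 0.001]
force: [-1.2, 0.2, 0.4]
grip_width: 85.4
```

```bash
cat > pic.py <<'E'
from h import *
import sys
def pic(name,zs,dx=(-42,42)):
    s=ctrl.state();p=np.array(s["ee_pos"])
    from scipy.spatial.transform import Rotation as Ro
    yv=Ro.from_quat(s["tool_rot"]).as_matrix()[:,1]
    im=ctrl.capture("side")[:,:,::-1]; x,y,w,h=230,155,60,48
    c=im[y:y+h,x:x+w]; c=np.clip(c.astype(float)*1.8,0,255).astype(np.uint8)
    c=cv2.resize(c,None,fx=12,fy=12,interpolation=cv2.INTER_CUBIC)
    for d in dx:
      for z in zs:
        P=p+d*yv;P[2]=z
        q=proj("side",P)[0]; q=((q-[x,y]+.5)*12-.5).astype(int); cv2.circle(c,tuple(int(k) for k in q),4,(0,255,0),-1)
    cv2.imwrite(f"pics/{name}.png",c)
E
python3 - <<'E'
from pic import *
where((645.5,-15,119)); pic("side8",(135,145,155))
E
```

```text
t 12.8 p [647.1 -15.1 123. ] yaw 1.5821 z [ 3.6e-03  3.0e-04 -1.0e+00] F [-1.17  0.2   0.4 ] M [ 0.009  0.005 -0.056] w 85.4 q6 -0.1
shift in tool [ 0.1 -1.6  4. ]
tilt rotvec [ 0.0036 -0.0003  0.    ]
```

View pics/side8.png

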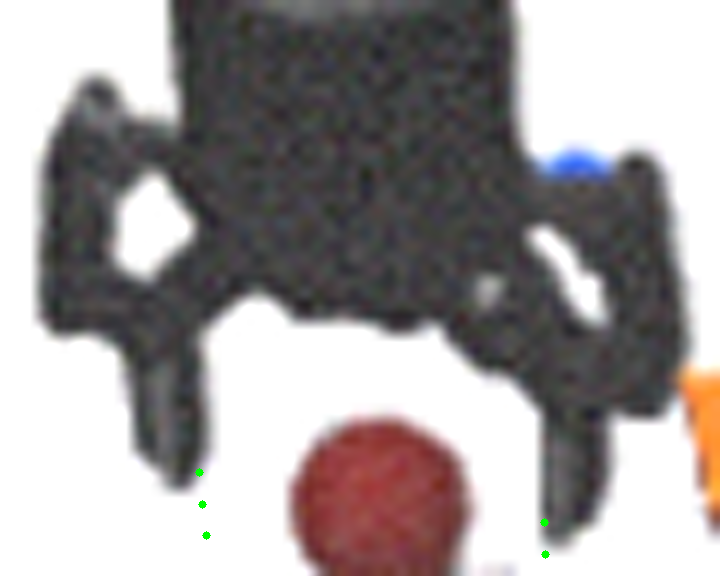

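Emit:
move_arm --increments "100 0 -1.6 4 0.003 0 0;60 0 0 0 0 0 0;60 0 0 0 0 0 0;60 0 0 0 0 0 0;60 0 0 0 0 0 0"

```text
clock: 13.35
ee_pos: [645.4, -15.1, 118.9]
tool_rot: [0.703, 0.711, 0.0, 0.0]
force: [-0.1, 0.8, 0.6]
grip_width: 51.1
```

```bash
python3 - <<'E'
from pic import *
where((645.5,-15,119)); pic("side9",(135,145,155),(-25,25))
E
```

```text
t 13.35 p [645.4 -15.1 118.9] yaw 1.5821 z [ 7.e-04  3.e-04 -1.e+00] F [-0.14  0.8   0.6 ] M [-0.034  0.012  0.03 ] w 51.1 q6 -0.1
shift in tool [ 0.1  0.1 -0.1]
tilt rotvec [ 0.0007 -0.0003  0.    ]
```

View pics/side9.png

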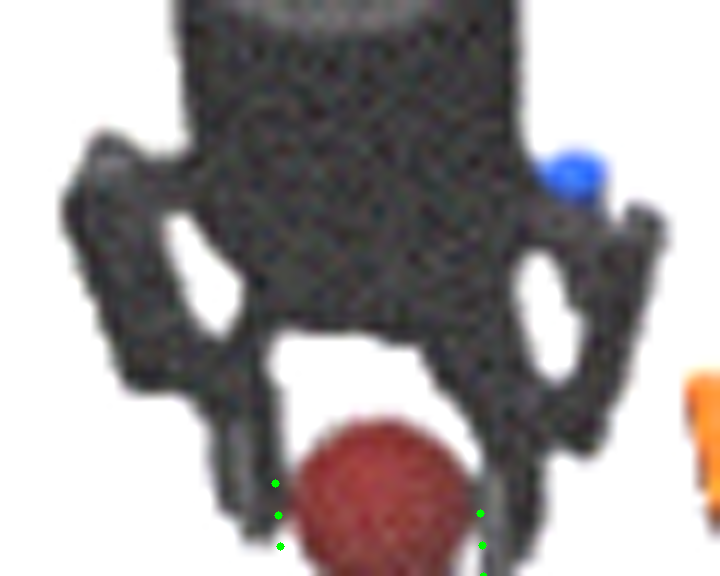

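Fingertips are now about 18 mm below ball centre, with pad centres at the equator (y≈500 in the picture). I'll close lightly first.

Emit:
move_arm --increments "40 0 0 0 0 0 0;40 0 0 0 0 0 0;40 0 0 0 0 0 0" --force 30

```text
clock: 13.7
ee_pos: [645.9, -15.1, 119.3]
tool_rot: [0.703, 0.711, 0.001, 0.001]
force: [0.3, -0.2, 0.5]
grip_width: 42.5
```

```bash
python3 - <<'E'
from pic import *
where((645.5,-15,119))
E
```

```text
t 13.7 p [645.9 -15.1 119.3] yaw 1.5821 z [ 1.8e-03  3.0e-04 -1.0e+00] F [ 0.34 -0.15  0.5 ] M [-0.038 -0.11   0.039] w 42.5 q6 -0.1
shift in tool [ 0.1 -0.4  0.3]
tilt rotvec [ 0.0018 -0.0002  0.    ]
```

Contact is symmetric and force is near zero. I'll firm up the grip.

Emit:
move_arm --increments "30 0 0 0 0 0 0;30 0 0 0 0 0 0" --force 80

```text
clock: 13.9
ee_pos: [645.9, -15.1, 119.7]
tool_rot: [0.703, 0.711, 0.001, 0.001]
force: [0.7, 0.1, -0.1]
grip_width: 41.0
```

```bash
python3 - <<'E'
from pic import *
where((645.5,-15,119))
E
```

```text
t 13.9 p [645.9 -15.1 119.7] yaw 1.5821 z [ 2.2e-03  2.0e-04 -1.0e+00] F [ 0.7   0.14 -0.11] M [ 0.02  -0.082 -0.028] w 41.0 q6 -0.1
shift in tool [ 0.1 -0.4  0.7]
tilt rotvec [ 0.0022 -0.0002  0.    ]
```

Emit:
move_arm --increments "30 0 0 0 0 0 0.04"

```text
clock: 14.0
ee_pos: [646.0, -15.1, 119.7]
tool_rot: [0.717, 0.697, 0.001, 0.001]
force: [-0.0, -0.3, 0.8]
grip_width: 41.1
```

```bash
python3 - <<'E'
from pic import *
where((645.5,-15,119))
E
```

```text
t 14.0 p [646.  -15.1 119.7] yaw 1.5416 z [ 2.2e-03  1.0e-04 -1.0e+00] F [-0.03 -0.25  0.82] M [-0.015 -0.085  0.106] w 41.1 q6 -0.06
shift in tool [ 0.1 -0.5  0.7]
tilt rotvec [ 0.0022 -0.0002  0.    ]
```

Emit:
move_arm --increments "30 0 0 0 0 0 0.04"

```text
clock: 14.1
ee_pos: [646.0, -15.1, 119.6]
tool_rot: [0.732, 0.682, 0.001, 0.001]
force: [-0.9, -0.5, 1.0]
grip_width: 41.0
```

```bash
python3 - <<'E'
from pic import *
where((645.5,-15,119))
E
```

```text
t 14.1 p [646.  -15.1 119.6] yaw 1.5004 z [ 0.0023  0.     -1.    ] F [-0.93 -0.49  0.97] M [ 0.016 -0.076  0.157] w 41.0 q6 -0.019
shift in tool [ 0.1 -0.5  0.6]
tilt rotvec [ 0.0023 -0.0002  0.    ]
```

Free turning shows about 0.16 N m and the knob follows. I'll log the moment and the joint-6 effort at each small step.

```bash
cat > l.py <<'E'
from h import *
import json
from scipy.spatial.transform import Rotation as Ro
s=ctrl.state();R=Ro.from_quat(s["tool_rot"]).as_matrix();yaw=np.arctan2(R[1,0],R[0,0])
r=[s["clock"],1.582-yaw,s["moment"][2],s["joint_efforts"][5],*s["force"],s["grip_width"],*s["ee_pos"]]
open("log.txt","a").write(" ".join(map(str,map(float,r)))+"\n"); print(np.round(r,4), "qv",s["qvel"][5].round(3))
E
python3 l.py
```

```text
[ 1.410000e+01  8.160000e-02  1.571000e-01 -2.883000e-01 -9.276000e-01
 -4.928000e-01  9.663000e-01  4.097530e+01  6.459645e+02 -1.513270e+01
  1.196484e+02] qv 0.404
```

Emit:
move_arm --increments "30 0 0 0 0 0 0.03"

```text
clock: 14.2
ee_pos: [645.9, -15.1, 119.6]
tool_rot: [0.742, 0.67, 0.001, 0.001]
force: [-0.6, -0.4, 1.0]
grip_width: 40.9
```

```bash
python3 l.py
```

```text
[ 1.420000e+01  1.127000e-01  1.469000e-01 -1.249000e-01 -6.226000e-01
 -3.964000e-01  1.038200e+00  4.089040e+01  6.459425e+02 -1.508840e+01
  1.196425e+02] qv 0.304
```

Emit:
move_arm --increments "30 0 0 0 0 0 0.03"

```text
clock: 14.3
ee_pos: [646.0, -15.1, 119.6]
tool_rot: [0.752, 0.659, 0.001, 0.001]
force: [-0.3, -0.3, 0.7]
grip_width: 41.2
```

```bash
python3 l.py
```

```text
[ 1.430000e+01  1.436000e-01  1.394000e-01 -1.731000e-01 -3.118000e-01
 -2.846000e-01  7.479000e-01  4.122310e+01  6.459508e+02 -1.512680e+01
  1.196191e+02] qv 0.308
```

Emit:
move_arm --increments "30 0 0 0 0 0 0.03"

```text
clock: 14.4
ee_pos: [646.0, -15.1, 119.6]
tool_rot: [0.762, 0.647, 0.001, 0.001]
force: [-0.2, 0.7, 0.2]
grip_width: 40.8
```

```bash
python3 l.py
```

```text
[ 1.440000e+01  1.744000e-01  1.403000e-01 -1.735000e-01 -2.084000e-01
  7.366000e-01  1.555000e-01  4.083700e+01  6.459797e+02 -1.513600e+01
  1.196477e+02] qv 0.307
```

Emit:
move_arm --increments "30 0 0 0 0 0 0.03"

```text
clock: 14.5
ee_pos: [646.0, -15.1, 119.6]
tool_rot: [0.772, 0.635, 0.001, 0.001]
force: [-1.2, 0.1, 0.4]
grip_width: 40.7
```

```bash
python3 l.py
```

```text
[ 1.450000e+01  2.052000e-01  1.726000e-01 -1.745000e-01 -1.204200e+00
  5.910000e-02  3.648000e-01  4.067830e+01  6.459791e+02 -1.512630e+01
  1.196426e+02] qv 0.306
```

Joint-6 effort at a steady 0.03 per row is very clean, with a free baseline of 0.174. The target rise is 0.096.

Emit:
move_arm --increments "30 0 0 0 0 0 0.03;30 0 0 0 0 0 0.03"

```text
clock: 14.7
ee_pos: [646.0, -15.2, 119.7]
tool_rot: [0.792, 0.611, 0.001, 0.001]
force: [-0.2, -0.6, 1.1]
grip_width: 41.2
```

```bash
python3 l.py
```

```text
[ 1.470000e+01  2.670000e-01  1.722000e-01 -1.746000e-01 -1.842000e-01
 -5.604000e-01  1.136200e+00  4.115670e+01  6.459896e+02 -1.515350e+01
  1.196904e+02] qv 0.306
```

Emit:
move_arm --increments "30 0 0 0 0 0 0.03;30 0 0 0 0 0 0.03"

```text
clock: 14.9
ee_pos: [646.0, -15.2, 119.6]
tool_rot: [0.81, 0.586, 0.001, 0.001]
force: [0.1, 0.1, 1.4]
grip_width: 40.8
```

```bash
python3 l.py
```

```text
[ 1.490000e+01  3.286000e-01  1.601000e-01 -1.746000e-01  9.220000e-02
  1.030000e-01  1.393500e+00  4.080920e+01  6.459964e+02 -1.516790e+01
  1.196124e+02] qv 0.307
```

Emit:
move_arm --increments "30 0 0 0 0 0 0.03;30 0 0 0 0 0 0.03"

```text
clock: 15.1
ee_pos: [646.0, -15.2, 119.6]
tool_rot: [0.828, 0.561, 0.001, 0.001]
force: [-0.8, 1.2, 0.2]
grip_width: 40.8
```

```bash
python3 l.py
```

```text
[ 1.510000e+01  3.903000e-01  1.713000e-01 -1.624000e-01 -8.032000e-01
  1.193300e+00  2.016000e-01  4.084040e+01  6.460445e+02 -1.517800e+01
  1.196475e+02] qv 0.308
```

Emit:
move_arm --increments "30 0 0 0 0 0 0.03"

```text
clock: 15.2
ee_pos: [646.0, -15.2, 119.6]
tool_rot: [0.836, 0.548, 0.001, 0.001]
force: [-0.1, -0.8, 0.6]
grip_width: 40.6
```

```bash
python3 l.py
```

```text
[ 1.520000e+01  4.211000e-01  2.113000e-01 -1.545000e-01 -1.425000e-01
 -7.858000e-01  6.216000e-01  4.059120e+01  6.460226e+02 -1.519540e+01
  1.196241e+02] qv 0.306
```

Emit:
move_arm --increments "30 0 0 0 0 0 0.03"

```text
clock: 15.3
ee_pos: [646.1, -15.2, 119.7]
tool_rot: [0.845, 0.535, 0.001, 0.001]
force: [0.2, 0.0, 1.4]
grip_width: 40.7
```

```bash
python3 l.py
```

```text
[ 1.530000e+01  4.519000e-01  1.645000e-01 -1.467000e-01  2.139000e-01
  2.350000e-02  1.425300e+00  4.065490e+01  6.460707e+02 -1.517700e+01
  1.196586e+02] qv 0.306
```

Emit:
move_arm --increments "30 0 0 0 0 0 0.03"

```text
clock: 15.4
ee_pos: [646.1, -15.2, 119.7]
tool_rot: [0.853, 0.522, 0.001, 0.001]
force: [-0.8, 0.3, 0.4]
grip_width: 40.6
```

```bash
python3 l.py
```

```text
[ 1.540000e+01  4.826000e-01  2.007000e-01 -1.390000e-01 -8.498000e-01
  3.454000e-01  4.274000e-01  4.059510e+01  6.460582e+02 -1.521460e+01
  1.196590e+02] qv 0.308
```

Contact is clear. The effort changes by 0.253 N m/rad (expected 0.256), and extrapolating back puts first touch at 0.342 rad. The target is therefore about 0.717 rad, or effort -0.079.

Emit:
move_arm --increments "30 0 0 0 0 0 0.03;30 0 0 0 0 0 0.03;30 0 0 0 0 0 0.03"

```text
clock: 15.7
ee_pos: [646.0, -15.2, 119.6]
tool_rot: [0.876, 0.483, 0.001, 0.002]
force: [-1.3, 0.4, 1.4]
grip_width: 40.9
```

```bash
python3 l.py
```

```text
[ 1.570000e+01  5.748000e-01  2.079000e-01 -1.157000e-01 -1.272900e+00
  3.533000e-01  1.388500e+00  4.090850e+01  6.460343e+02 -1.522400e+01
  1.196443e+02] qv 0.307
```

Emit:
move_arm --increments "30 0 0 0 0 0 0.03;30 0 0 0 0 0 0.03"

```text
clock: 15.9
ee_pos: [646.1, -15.2, 119.6]
tool_rot: [0.89, 0.456, 0.001, 0.002]
force: [0.1, 0.8, 0.8]
grip_width: 40.7
```

```bash
python3 l.py
```

```text
[ 1.590000e+01  6.360000e-01  1.987000e-01 -1.003000e-01  1.453000e-01
  7.907000e-01  8.221000e-01  4.073500e+01  6.460704e+02 -1.524070e+01
  1.196439e+02] qv 0.303
```

Emit:
move_arm --increments "30 0 0 0 0 0 0.03"

```text
clock: 16.0
ee_pos: [646.1, -15.2, 119.7]
tool_rot: [0.897, 0.442, 0.001, 0.002]
force: [-0.0, 0.5, 1.2]
grip_width: 40.7
```

```bash
python3 l.py
```

```text
[ 1.600000e+01  6.667000e-01  2.439000e-01 -9.250000e-02 -4.800000e-02
  4.795000e-01  1.234800e+00  4.071240e+01  6.460765e+02 -1.524910e+01
  1.196555e+02] qv 0.305
```

Emit:
move_arm --increments "30 0 0 0 0 0 0.03"

```text
clock: 16.1
ee_pos: [646.1, -15.3, 119.6]
tool_rot: [0.904, 0.428, 0.0, 0.002]
force: [-0.9, 0.6, 1.0]
grip_width: 41.1
```

```bash
python3 l.py
```

```text
[ 1.610000e+01  6.974000e-01  2.173000e-01 -8.470000e-02 -8.851000e-01
  5.992000e-01  9.768000e-01  4.112470e+01  6.460787e+02 -1.527780e+01
  1.196370e+02] qv 0.305
```

Emit:
move_arm --increments "30 0 0 0 0 0 0.014"

```text
clock: 16.2
ee_pos: [646.1, -15.3, 119.7]
tool_rot: [0.907, 0.422, 0.0, 0.002]
force: [0.2, 0.1, 0.8]
grip_width: 40.9
```

```bash
python3 l.py
```

```text
[ 1.620000e+01  7.116000e-01  2.359000e-01  1.932000e-01  2.162000e-01
  1.294000e-01  7.524000e-01  4.091730e+01  6.460961e+02 -1.531080e+01
  1.196722e+02] qv 0.136
```

Emit:
move_arm --increments "30 0 0 0 0 0 0"

```text
clock: 16.3
ee_pos: [646.1, -15.3, 119.7]
tool_rot: [0.907, 0.422, 0.0, 0.002]
force: [-0.0, -0.1, 1.0]
grip_width: 40.4
```

```bash
python3 l.py
```

```text
[ 1.630000e+01  7.114000e-01  5.720000e-02  1.347000e-01 -1.400000e-02
 -9.520000e-02  9.910000e-01  4.038410e+01  6.460845e+02 -1.529220e+01
  1.196631e+02] qv -0.005
```

Holding at 0.711 rad, which is about 11.8 N by angle and 11.7 N by effort. I'll release and retreat straight up.

Emit:
move_arm --increments "100 0 0 0 0 0 0;100 0 0 0 0 0 0;100 0 0 0 0 0 0;100 0 0 0 0 0 0;100 0 0 0 0 0 0"

```text
clock: 16.8
ee_pos: [645.8, -15.3, 119.1]
tool_rot: [0.907, 0.422, 0.0, 0.002]
force: [0.3, 0.8, -0.4]
grip_width: 85.5
```

```bash
python3 - <<'E'
from pic import *
where((646,-15,119))
E
```

```text
t 16.8 p [645.8 -15.3 119.1] yaw 0.8709 z [ 0.0014 -0.0027 -1.    ] F [ 0.28  0.85 -0.41] M [ 0.003  0.003 -0.051] w 85.5 q6 0.613
shift in tool [0.4 0.  0.1]
tilt rotvec [ 0.0028  0.0012 -0.    ]
```

Emit:
move_arm --increments "100 0 0 -15 0 0 0;100 0 0 -20 0 0 0;100 0 0 -25 0 0 0;100 0 0 -30 0 0 0;100 0 0 -30 0 0 0;100 0 0 0 0 0 0"

```text
clock: 17.4
ee_pos: [644.5, -14.9, 241.8]
tool_rot: [0.907, 0.422, -0.002, 0.0]
force: [0.3, -0.2, 0.7]
grip_width: 85.3
```

```bash
python3 - <<'E'
from h import *
where()
im=ctrl.capture("side")[:,:,::-1]; x,y,w,h=215,160,130,100
cv2.imwrite(f"pics/side10.png",cv2.resize(im[y:y+h,x:x+w],None,fx=6,fy=6,interpolation=cv2.INTER_CUBIC))
cv2.imwrite(f"pics/side11.png",im)
E
```

```text
t 17.4 p [644.5 -14.9 241.8] yaw 0.8709 z [-0.0029 -0.0023 -1.    ] F [ 0.25 -0.22  0.73] M [-0.     0.007  0.023] w 85.3 q6 0.613
tilt rotvec [-0.0008  0.0036  0.    ]
```

View pics/side10.png

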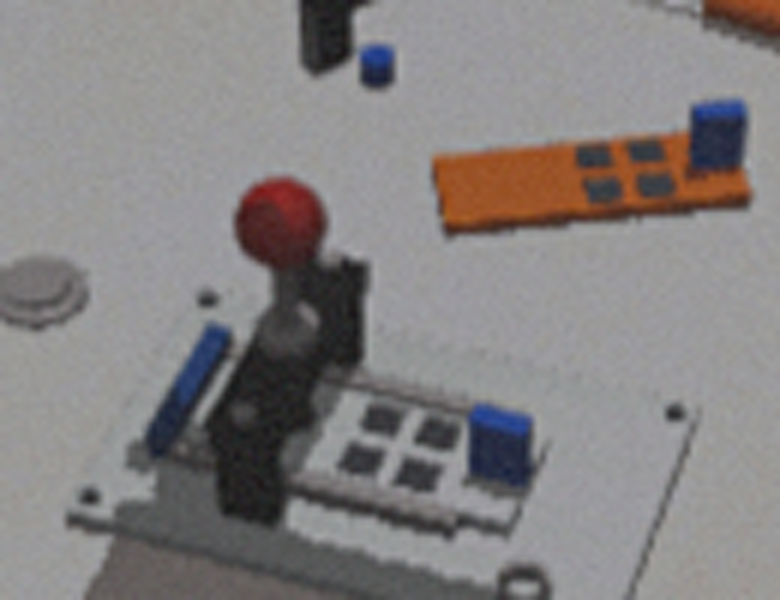

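View pics/side11.png

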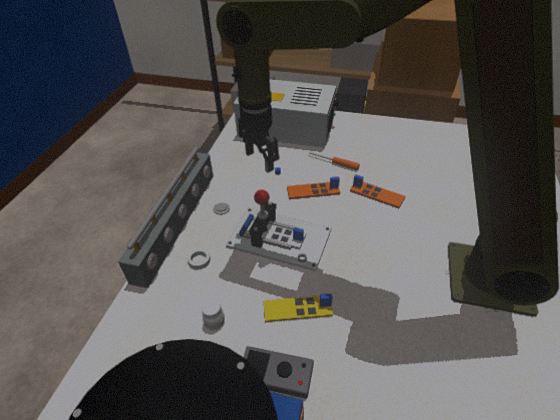

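The carrier tab is still at the home position (crop (500,440), the same pixels as before, allowing for the 60 px crop shift). The other objects are unmoved, and the gripper is clear above the ball.

```bash
python3 -c "
from station import ctrl
print(ctrl.finish_job())"
```

```text
the job is handed in; nothing more can be done
None
```

I slid the carrier home, clamped it at about 12 N, let go and handed the job in at about 17.5 s.

- **Carrier:** I held it by its blue tab with 20 N and slid it about 29 mm, with 2–3 N of push. It stopped dead against the end stop and did not move under an 8 N check push. In the side view, before and after clamping, the tab sits on the projected home position to about 1 mm.
- **Clamp:** I gripped the ball across its widest part with 80 N and turned it 0.711 rad clockwise. First touch came at about 0.342 rad, and the torque then rose by 0.253 N m/rad (0.256 expected), so there was no sign of slip. That gives about 11.8 N by angle and 11.7 N by joint-6 effort.
- **Release:** I opened the gripper and went straight up. The wrist force read about zero, and the other objects look unmoved in the last side picture.

Two checks disagreed:
- **Finger height:** The pictures showed the fingertips about 15 mm higher than the reported tool position implied. I set the height for the ball grasp from the pictures.
- **Torque reading:** The wrist moment was noisy and put the clamp force nearer 9–10 N, give or take about 4 N. I relied on the cleaner joint-6 effort, although its sign ran opposite to what I expected.

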